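# Snap the tub lid shut along its row of studs

## Robot

A 6-joint arm with a two-finger parallel gripper is mounted at the origin on the work surface. World frame = base frame: x ahead of the robot, y to its left, z up, the work surface at z = 0. Lengths are in m, angles in rad, forces in N, time in s.
With the tool pointing down it reaches from about 0.3 to 0.85 m from the base axis. Payload 5.4 kg.
Tool frame: the origin (TCP) lies at the very end of the fingers, on their centre line; the grasp point (between the pads) lies 19 mm behind it; z points along the fingers, y is the direction in which the jaws open and shut (so a half turn about z gives the same grasp; the last joint's range is limited). The gripper opens to 85 mm and grips with 20 to 120 N. Pads are 22 mm wide; open, the fingers measure 114 mm over their backs; the gripper's body (76 mm by 85 mm) begins 54 mm behind the grasp point. The pads swing forward as they close: fully open they stand 13 mm farther back than shut.
Start: joints at [-0.21, 0.158, 1.597, -0, 1.386, -0.21], TCP at [0.575, -0, 0.231] pointing down, gripper open.
Joint ranges: [-2.91, 2.91], [-0.94, 2.29], [0.18, 2.7], [-1.29, 4.43], [0.17, 2.64], [-3, 3]. Speed limits (rad/s): [2.57, 2.57, 3.14, 3.14, 3.14, 3.14].

## Interface

Orientations are given as a rotation vector (axis times angle).
In Python, from cell import env gives the robot as it stands.
- The arm moves only by the tool play_rows, never from a script. Its argument "deltas" is a list of rows, each a list of 7 numbers: the turn, a rotation vector about the tool's x, y, z in rad, then the shift along the tool's x, y, z in m, then the opening, from 0 (shut) to 1 (fully open). In form: [[ax, ay, az, tx, ty, tz, grip], ...]. A call has 1 to 10 rows; each row is the pose to reach, as a shift and turn from the pose measured when the call began, along the tool's axes at that moment; what a row does not reach only later rows make up. A row lasts 1/8 s, in which the tool goes at most 62.5 mm and 10.7 degrees, less where a joint would pass 70% of its speed; a pose out of reach is approached as far as the arm can. A call with a gripper value outside its range is refused whole. The fingers move at their own pace and stop on an object; the grip force is fixed at half the most. Time passes only in rows, so rows that repeat a pose let the fingers close. It gives the time, the measured TCP pose, the force and the opening at its end, in the units of the state.
- env.read_state(): the state, without advancing time (a new reading comes with each control period).
- env.grab_frame(name): name is "scene" or "side" or "wrist"; returns a dict with "frame" (384x512x3 uint8, red, green, blue), "fx", "fy", "cx", "cy" (pixels), "eye" and "orientation" of the camera in the world. Camera axes: x right, y down, z forward; pixel columns grow to the right and rows downward; lengths in m; the calibration is good to about 2 mm. A picture is of the moment at which its call begins. There is no depth.
- env.job_done(): hands the job in, once; it reports no verdict.
Trained networks look in the newest picture that a camera, given by its name, has taken for a name from the list of things; names that differ only in an ending like _2 or _b are one class to them, and where a whole thing is asked for, a point or a joint stands for the part that bears it (a point fixed in the world has none). Each returns a list of dicts, best first, with "score" (0 to 1); they miss things now and then, are a little off and sometimes report something else, mostly with a low value. They report only what shows in the picture. A call takes as long as a camera call. They do not tell look-alikes from the thing itself.
- env.regions_of(thing, camera): "mask" (384x512 bool, what is visible of it) and "rect" ([left, top, right, bottom] in pixels, round what is visible of it).
The state is a dict: "t": time; "joints": joint angles; "joint_velocities": joint speeds; "tau": joint torques, N m; "eef_pos": TCP position; "tcp_rot": TCP orientation; "force": force on the tool from outside, world axes, zero at the start; "wrist_torque": the same for the moment, N m; "gripper_width": opening from 0.0 (shut) to 1.0 (fully open).
Only numpy, scipy, OpenCV 4.12 (cv2) and the standard library are available. Lean on these libraries where they do the work, as an engineer would, in place of code of your own. Each camera call takes 0.05 s, during which the arm holds its last target.

## Task

Close the lid of the filled tub: with closed fingertips, follow the arc of five snap studs along the lid's edge, beginning at the one next to the lift tongue, and gently press each stud fully down in turn. Keep the fingertips within about 5 cm of the lid from the first stud until the last is down. Do not lift, tip or push the tub out of place, and leave the other things alone.

Things in the scene. Friction and masses are not known exactly. Their poses are not given: they have to be found in the camera images.
- tub: full round white tub with grey snap lid, about 2.2 kg, standing free; 206 mm across the lid. Origin: centre of its underside, z up. Five snap studs stand up near the lid's edge, on a circle of radius 82 mm about the tub's axis, 26.5 degrees (37.6 mm) apart: stud 3 along the tub's +x, stud 1 at -53 degrees, stud 5 at +53 degrees (counter-clockwise from above).
- lid_middle (a point): centre of the lid's flat top, 120 mm above the table. The studs stand 9 mm proud of it when up, 1 mm when down.
- tongue (a point): end of the lid's flat lift tongue (30 mm wide, 5 mm thick), which sticks out 32 mm beyond the lid's edge at -79.5 degrees from the tub's +x: next to stud 1, so it shows which end of the row is the first.
- stud1_top (a point): centre of the top of snap stud 1 (next to the lift tongue, the first): a grey round-topped button 21 mm across. The point goes down with the stud: 129 mm above the table when up, 121 mm when fully down.
- stud1 (a joint): how far snap stud 1 is pushed in, m: 0 up, 0.008 fully down (stop); starts up, within 1.5 mm. Straight down; resists with about 4 N all the way and stays where it is left, with no spring.
- stud2_top (a point): centre of the top of snap stud 2 (number 2 counted from the tongue): a grey round-topped button 21 mm across. The point goes down with the stud: 129 mm above the table when up, 121 mm when fully down.
- stud2 (a joint): how far snap stud 2 is pushed in, m: 0 up, 0.008 fully down (stop); starts up, within 1.5 mm. Straight down; resists with about 4 N all the way and stays where it is left, with no spring.
- stud3_top (a point): centre of the top of snap stud 3 (number 3 counted from the tongue): a grey round-topped button 21 mm across. The point goes down with the stud: 129 mm above the table when up, 121 mm when fully down.
- stud3 (a joint): how far snap stud 3 is pushed in, m: 0 up, 0.008 fully down (stop); starts up, within 1.5 mm. Straight down; resists with about 4 N all the way and stays where it is left, with no spring.
- stud4_top (a point): centre of the top of snap stud 4 (number 4 counted from the tongue): a grey round-topped button 21 mm across. The point goes down with the stud: 129 mm above the table when up, 121 mm when fully down.
- stud4 (a joint): how far snap stud 4 is pushed in, m: 0 up, 0.008 fully down (stop); starts up, within 1.5 mm. Straight down; resists with about 4 N all the way and stays where it is left, with no spring.
- stud5_top (a point): centre of the top of snap stud 5 (the last): a grey round-topped button 21 mm across. The point goes down with the stud: 129 mm above the table when up, 121 mm when fully down.
- stud5 (a joint): how far snap stud 5 is pushed in, m: 0 up, 0.008 fully down (stop); starts up, within 1.5 mm. Straight down; resists with about 4 N all the way and stays where it is left, with no spring.
- jar: amber glass jar with steel lid, 54 mm across, 85 mm tall; stands upright; origin at the centre of its underside. Bystander.
- cup: small steel cup, 62 mm across the rim, 70 mm tall, empty; origin at the centre of its underside. Bystander.
- tape: cardboard ring (empty roll core), 76 mm outside, 52 mm inside, 48 mm tall, standing on its end; origin at the centre of its underside. Bystander.
Things that resemble listed ones, but are neither listed nor needed, are in the scene too. What is shaped like the tub but purple or turquoise is not meant.

How it is judged:
On the way, in this order (a step that is already met when the one before it is completed fails the run):
1. the first stud from the tongue is down (pushed in more than 5.5 of 8 mm) (value of joint stud1 above 0.0055 m), for 0.05 s.
2. the second stud from the tongue is down (pushed in more than 5.5 of 8 mm) (value of joint stud2 above 0.0055 m), for 0.05 s.
3. the third stud from the tongue is down (pushed in more than 5.5 of 8 mm) (value of joint stud3 above 0.0055 m), for 0.05 s.
4. the fourth stud from the tongue is down (pushed in more than 5.5 of 8 mm) (value of joint stud4 above 0.0055 m), for 0.05 s.
5. the last stud from the tongue is down (pushed in more than 5.5 of 8 mm) (value of joint stud5 above 0.0055 m), for 0.05 s.
At the end, for the whole second after the job is handed in: all five studs pushed in more than 5.5 of their 8 mm, the tub upright (within 3 degrees), at rest and within 30 mm of where it stood (value of joint each of stud1, stud2, stud3, stud4, stud5 above 0.0055 m and angle between tub's own z axis and vertical below 0.05 rad and distance of tub from where it was at the start of the episode below 0.03 m and linear speed of tub below 0.01 m/s); the robot touches nothing.
It fails at once if the tub is lifted more than 8 mm, tipped more than 6 degrees or pushed more than 30 mm out of place (height (world z) of tub above 0.008 m or angle between tub's own z axis and vertical above 0.105 rad or distance of tub from where it was at the start of the episode above 0.03 m).
It fails at once if the lid is pressed harder than 50 N (contact force between any of the arm, the fingers and tub above 50 N).
It fails at once if the hand leaves the lid between the first stud and the last (fingertips some 80 mm above it, or more than 160 mm from the tub's axis) (value of joint stud1 above 0.0055 m and not (value of joint stud5 above 0.0055 m) and (z of the grasp point in the frame of tub above 0.219 m or horizontal distance between the grasp point and tub above 0.16 m)).
It fails at once if the jar, cup or cardboard ring is moved by more than 20 mm (distance of any of jar, cup, tape from where it was at the start of the episode above 0.02 m).
It also fails if it takes over 45 s, if anything falls off the work surface, if the arm or the gripper's body presses on something with over 40 N, if the wrist force passes 120 N, or if a joint passes its speed limit or range.

## Working session

There is one attempt and no reset: what is moved stays moved. The work goes in short steps, Python scripts to look and compute and a tool call to move; the robot and the scene stay as the last step left them, time stands still between calls to the robot, and variables do not carry over. Pictures are saved under pics/ and viewed, and the job is handed in when it is done.

Besides the shell and the picture viewer there is one more tool, called after "Emit:" by a JSON object that holds its "api" and its "payload". play_rows: Moves the arm, as the interface text tells. Its arguments: {"type":"object","properties":{"deltas":{"type":"array"}},"required":["deltas"]}

```bash
mkdir -p pics; ls; python3 - <<'E'
from cell import env
import cv2,numpy as np
s=env.read_state();print({k:np.round(v,3) for k,v in s.items()})
for n in("scene","side","wrist"):
    f=env.grab_frame(n);cv2.imwrite(f"pics/{n}0.png",f["frame"][:,:,::-1]);print(n,f["fx"],f["cx"],f["cy"],f["eye"],f["orientation"])
    for th in("tub","tongue","stud1_top"):
        for r in env.regions_of(th,n)[:4]:print(th,r["score"],r["rect"])
E
```

```text
pics
{'t': np.float64(0.0), 'joints': array([-0.21 ,  0.159,  1.598, -0.   ,  1.386, -0.21 ]), 'joint_velocities': array([ 0.   , -0.   , -0.   ,  0.   , -0.   , -0.002]), 'tau': array([ 0.0000e+00, -3.9601e+01, -3.3143e+01, -0.0000e+00,  8.0000e-03,
       -0.0000e+00]), 'eef_pos': array([0.574, 0.   , 0.23 ]), 'tcp_rot': array([-2.22e+00, -2.22e+00,  2.00e-03]), 'force': array([ 0.026, -0.575, -0.149]), 'wrist_torque': array([-0.086, -0.032, -0.038]), 'gripper_width': np.float64(1.001)}
scene 489.1376423741829 258.51120357256866 194.8463435152398 [0.96470731 0.7152911  0.98021738] [-0.78057128 -2.66578529  0.97056299]
tub 0.96 [220.3, 152.6, 306.8, 237.9]
tub 0.85 [179.7, 80.9, 250.4, 150.0]
tub 0.72 [87.7, 131.0, 172.6, 223.8]
tub 0.68 [384.7, 188.5, 484.1, 299.6]
tongue 0.96 [219.8, 145.5, 307.2, 237.5]
tongue 0.95 [386.7, 192.0, 488.0, 298.4]
tongue 0.69 [177.5, 81.4, 248.3, 151.8]
tongue 0.58 [89.7, 128.7, 173.3, 219.1]
stud1_top 0.73 [256.7, 133.9, 278.9, 146.9]
stud1_top 0.44 [131.0, 136.1, 142.4, 143.2]
side 401.8064809979151 261.7035564851894 190.93892088904548 [ 0.23231451
[... 260 characters left out ...]
ue 0.86 [223.6, 166.8, 287.4, 233.2]
tongue 0.84 [324.6, 193.5, 393.1, 270.1]
tongue 0.72 [134.8, 121.0, 191.6, 179.3]
stud1_top 0.55 [308.4, 289.2, 315.2, 300.8]
wrist 322.30709191958084 250.580971713605 194.49841643411256 [0.57584879 0.07431287 0.37472798] [ 2.84353427e+00 -1.24479658e-03 -1.45323357e-03]
tub 0.75 [60.4, 0.0, 333.1, 258.8]
tub 0.59 [340.9, 208.6, 512.0, 384.0]
tub 0.56 [289.2, 86.5, 321.4, 112.6]
tub 0.34 [285.2, 31.2, 310.5, 59.7]
tongue 0.91 [59.0, 0.0, 333.6, 260.0]
tongue 0.9 [338.8, 207.8, 512.0, 383.9]
tongue 0.78 [68.0, 287.2, 246.3, 384.0]
stud1_top 0.61 [245.7, 169.8, 270.9, 197.5]
stud1_top 0.42 [287.4, 87.4, 321.0, 113.2]
stud1_top 0.32 [246.3, 0.6, 275.6, 21.9]
```

```bash
python3 - <<'E'
import cv2
for n in("scene","side","wrist"):
    im=cv2.imread(f"pics/{n}0.png");cv2.imwrite(f"pics/{n}0b.png",cv2.resize(im,(800,600),interpolation=cv2.INTER_CUBIC))
E
```

```text
(no output)
```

View pics/scene0b.png

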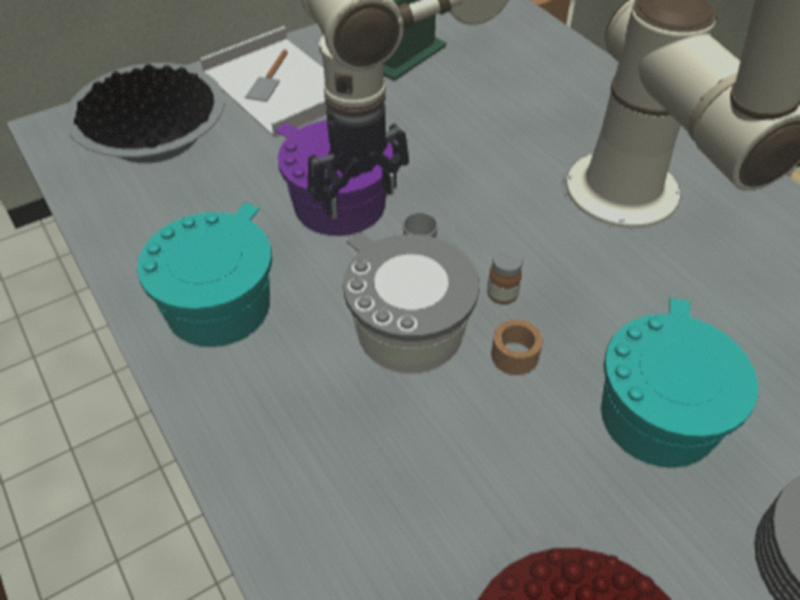

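View pics/side0b.png

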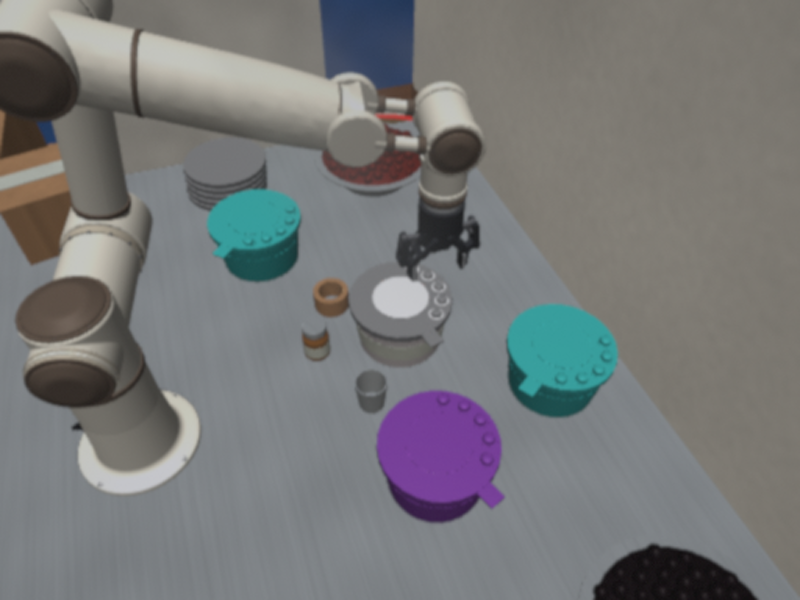

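View pics/wrist0b.png

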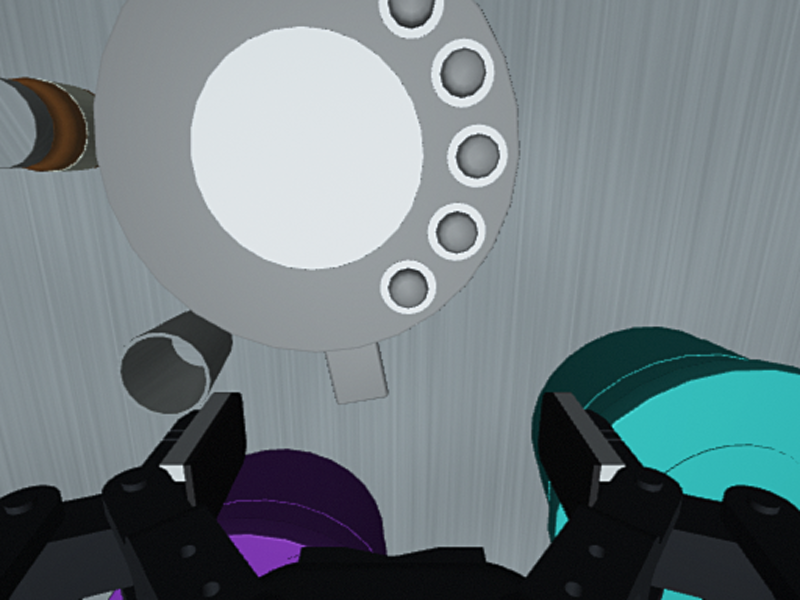

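The wrist view shows the grey tub at about (307,140). The tongue is at the bottom (357,375). Stud 1 is at (408,288), followed by (456,232), (477,156), (463,72) and (411,8). The cup sits at the lower left and the jar at the left. Next I'll measure these precisely.

```bash
cat > h.py <<'E'
import numpy as np,cv2
from scipy.spatial.transform import Rotation as R
def proj(f,P):
    p=R.from_rotvec(f["orientation"]).inv().apply(np.asarray(P,float)-f["eye"]);return np.c_[f["cx"]+f["fx"]*p[:,0]/p[:,2],f["cy"]+f["fy"]*p[:,1]/p[:,2]]
def back(f,uv,z):
    uv=np.atleast_2d(uv).astype(float);d=np.c_[(uv[:,0]-f["cx"])/f["fx"],(uv[:,1]-f["cy"])/f["fy"],np.ones(len(uv))]
    d=R.from_rotvec(f["orientation"]).apply(d);return f["eye"]+d*((z-f["eye"][2])/d[:,2])[:,None]
def studs(x,z=.12):
    a=x[2]+np.deg2rad(26.5)*np.arange(-2,3);return np.c_[x[0]+.082*np.cos(a),x[1]+.082*np.sin(a),np.full(5,z)]
def rings(f,lo,hi,thr=205):
    g=f["frame"].min(2);m=(g>thr).astype(np.uint8)
    cs,h=cv2.findContours(m,cv2.RETR_EXTERNAL,cv2.CHAIN_APPROX_NONE);o=[]
    for c in cs:
        if len(c)<5:continue
        e=cv2.minEnclosingCircle(c)
        o.append((*np.round(cv2.fitEllipse(c)[0],1),*np.round(cv2.fitEllipse(c)[1],1),cv2.contourArea(c)))
    return o
E
python3 - <<'E'
from cell import env
from h import *
for n,roi in(("wrist",(60,0,340,265)),("scene",(215,145,310,240)),("side",(220,165,290,235))):
    f=env.grab_frame(n)
    for thr in (150,185):
      for r in rings(f,0,0,thr):
        if roi[0]<r[0]<roi[2] and roi[1]-15<r[1]<roi[3] and r[4]>15*0: print(n,thr,[float(v) for v in r],back(f,r[:2],.12)[0].round(4))
E
```

```text
wrist 150 [260.8, 183.2, 34.3, 36.2, 972.5] [0.584  0.0057 0.12  ]
wrist 150 [291.7, 147.8, 36.1, 37.8, 1070.5] [0.6083 0.0346 0.12  ]
wrist 150 [304.8, 99.3, 38.2, 40.5, 1213.0] [0.6169 0.0715 0.12  ]
wrist 150 [295.6, 46.3, 40.1, 43.8, 1379.5] [0.6084 0.1083 0.12  ]
wrist 150 [195.9, 94.3, 146.9, 156.7, 18086.5] [0.5344 0.0752 0.12  ]
wrist 150 [262.6, 5.0, 35.2, 37.8, 347.0] [0.5842 0.1349 0.12  ]
wrist 185 [260.6, 183.3, 33.6, 35.0, 922.0] [0.5839 0.0056 0.12  ]
wrist 185 [291.6, 147.8, 35.1, 36.7, 1010.5] [0.6082 0.0346 0.12  ]
wrist 185 [304.9, 99.3, 37.3, 39.8, 1165.5] [0.6169 0.0715 0.12  ]
wrist 185 [295.5, 46.3, 39.1, 43.0, 1318.5] [0.6083 0.1083 0.12  ]
wrist 185 [195.8, 94.3, 146.0, 155.8, 17870.5] [0.5344 0.0752 0.12  ]
wrist 185 [262.6, 3.8, 36.8, 37.3, 304.5] [0.5842 0.1356 0.12  ]
scene 150 [260.2, 206.5, 9.2, 11.8, 20.5] [0.5835 0.1396 0.12  ]
scene 150 [244.4, 202.6, 9.0, 11.8, 18.5] [0.6076 0.1108 0.12  ]
scene 150 [232.9, 193.6, 8.9, 11.8, 16.5] [0.6159 0.0739 0.12  ]
scene 150 [232.5, 182.8, 2.4, 6.0, 5.5] [0.5996 0.0448 0.12  ]
scene 150 [227.9, 182.2, 8.7, 11.0, 7.5] [0.6078 0.0374 0.12  ]
scene 150 [230.6, 170.3, 8.8, 10.8, 14.0] [0.583 0.008 0.12 ]
scene 150 [262.8, 180.1, 35.1, 46.8, 1288.5] [0.535  0.0759 0.12  ]
scene 185 [262.7, 180.1, 33.0, 45.4, 1173.0] [0.5352 0.0757 0.12  ]
side 150 [274.5, 200.5, 0.0, 1.0, 2.0] [0.5708 0.0108 0.12  ]
side 150 [278.5, 192.5, 0.0, 1.0, 1.0] [0.5948 0.037  0.12  ]
side 150 [276.8, 184.2, 0.7, 6218.8, 1.5] [0.6032 0.0715 0.12  ]
side 150 [255.8, 190.0, 26.1, 35.5, 724.5] [0.5324 0.0705 0.12  ]
side 185 [255.8, 190.0, 23.9, 33.5, 624.0] [0.5324 0.0705 0.12  ]
```

Emit:
{"api": "play_rows", "payload": {"deltas": [[0,0,0,0.007,0.01,0,0],[0,0,0,0.007,0.01,0,0],[0,0,0,0.007,0.01,0,0],[0,0,0,0.007,0.01,0,0],[0,0,0,0.007,0.01,0.03,0],[0,0,0,0.007,0.01,0.06,0],[0,0,0,0.007,0.01,0.08,0],[0,0,0,0.007,0.01,0.085,0],[0,0,0,0.007,0.01,0.085,0]]}}

```text
t: 1.88
eef_pos: [0.5852, 0.0069, 0.1467]
tcp_rot: [2.221, 2.221, 0.0]
force: [0.3, 0.3, 0.3]
gripper_width: 0.0
```

```bash
python3 - <<'E'
from cell import env
from h import *
s=env.read_state();print(s["t"],s["eef_pos"].round(4),s["tcp_rot"].round(3),s["force"].round(2),s["gripper_width"])
for n in("wrist","scene"):
    f=env.grab_frame(n);im=f["frame"][:,:,::-1].copy()
    P=np.r_[studs((.5347,.0733,0)),[s["eef_pos"]]]
    print(n,proj(f,P).round(0).tolist())
    if n=="scene": im=im[130:245,200:350]
    cv2.imwrite(f"pics/{n}1.png",cv2.resize(im,(780,585),interpolation=cv2.INTER_CUBIC))
    for r in rings(f,0,0,150):
        if n=="wrist": print([float(v) for v in r],back(f,r[:2],.12)[0].round(4))
E
```

```text
1.875 [0.5852 0.0069 0.1467] [2.221 2.221 0.   ] [0.32 0.31 0.25] 8.924720158508392e-05
wrist [[247.0, 230.0], [291.0, 181.0], [311.0, 112.0], [297.0, 33.0], [246.0, -38.0], [249.0, 253.0]]
[259.2, 281.0, 8.5, 9.7, 17.0] [ 0.5911 -0.0256  0.12  ]
[242.9, 280.1, 7.3, 8.2, 18.0] [ 0.5813 -0.025   0.12  ]
[247.1, 233.1, 42.7, 47.3, 574.5] [0.5839 0.0057 0.12  ]
[291.3, 184.3, 50.7, 53.6, 2131.0] [0.6082 0.0347 0.12  ]
[311.0, 114.8, 55.4, 59.2, 2574.0] [0.617  0.0717 0.12  ]
[297.1, 35.5, 60.3, 66.7, 3154.5] [0.6083 0.1087 0.12  ]
[246.5, 0.7, 2.3, 19.5, 21.0] [0.5841 0.1235 0.12  ]
[148.7, 105.8, 212.6, 232.1, 38744.5] [0.5341 0.0762 0.12  ]
scene [[230.0, 170.0], [228.0, 182.0], [232.0, 194.0], [244.0, 202.0], [260.0, 206.0], [229.0, 163.0]]
```

View pics/wrist1.png

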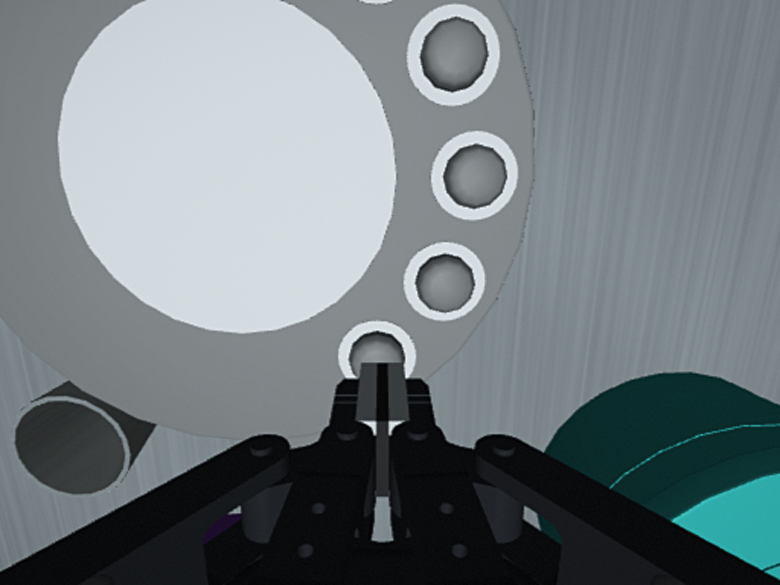

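View pics/scene1.png

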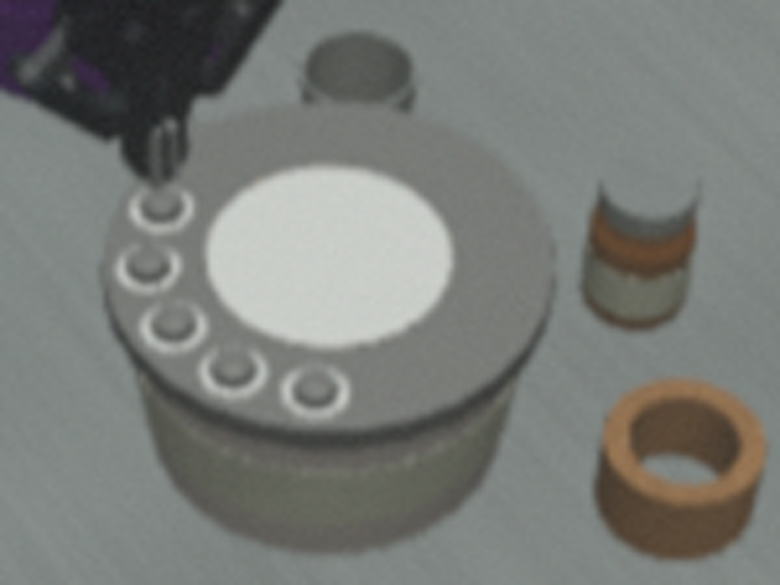

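Emit:
{"api": "play_rows", "payload": {"deltas": [[0,0,0,0,0,0.008,0],[0,0,0,0,0,0.015,0],[0,0,0,0,0,0.018,0],[0,0,0,0,0,0.02,0],[0,0,0,0,0,0.022,0],[0,0,0,0,0,0.0235,0],[0,0,0,0,0,0.0245,0],[0,0,0,0,0,0.0245,0]]}}

```text
t: 2.98
eef_pos: [0.586, 0.0068, 0.1231]
tcp_rot: [2.22, 2.22, 0.002]
force: [-1.4, -0.2, 1.9]
gripper_width: -0.001
```

Emit:
{"api": "play_rows", "payload": {"deltas": [[0,0,0,0,-0.001,0.001,0],[0,0,0,0,-0.001,0.002,0],[0,0,0,0,-0.001,0.0025,0],[0,0,0,0,-0.001,0.0025,0]]}}

```text
t: 3.48
eef_pos: [0.5858, 0.0067, 0.121]
tcp_rot: [2.219, 2.219, 0.005]
force: [2.9, 0.9, 3.6]
gripper_width: -0.0
```

Emit:
{"api": "play_rows", "payload": {"deltas": [[0,0,0,0,0,-0.01,0],[0,0,0,0,0,-0.022,0],[0,0,0,0.015,0.012,-0.024,0],[0,0,0,0.029,0.0225,-0.024,0],[0,0,0,0.029,0.0225,-0.022,0],[0,0,0,0.029,0.0225,-0.022,0]]}}

```text
t: 4.22
eef_pos: [0.6076, 0.0357, 0.1424]
tcp_rot: [2.219, 2.22, 0.003]
force: [-0.4, 0.6, -0.3]
gripper_width: -0.002
```

```bash
cat > look.py <<'E'
import sys
from cell import env
from h import *
k=sys.argv[1]
s=env.read_state();print(s["t"],s["eef_pos"].round(4),s["tcp_rot"].round(3),s["force"].round(2))
f=env.grab_frame("wrist")
for r in rings(f,0,0,150):
    if r[2]>20: print([float(v) for v in r],back(f,r[:2],.12)[0].round(4))
A=cv2.resize(f["frame"],(400,300))
g=env.grab_frame("scene")["frame"][145:240,210:330];B=cv2.resize(g,(400,300),interpolation=cv2.INTER_CUBIC)
g=env.grab_frame("side")["frame"][160:245,215:315];C=cv2.resize(g,(400,300),interpolation=cv2.INTER_CUBIC)
cv2.imwrite(f"pics/look{k}.png",np.vstack([np.hstack([A,B]),np.hstack([C,0*C])])[:,:,::-1])
E
python3 look.py 2
```

```text
4.225 [0.6076 0.0357 0.1424] [2.219 2.22  0.003] [-0.36  0.63 -0.27]
[199.7, 275.4, 25.0, 38.5, 573.5] [0.5787 0.0096 0.12  ]
[249.8, 235.2, 41.5, 48.4, 567.0] [0.608  0.0351 0.12  ]
[266.4, 172.0, 53.7, 55.3, 2330.0] [0.6168 0.0714 0.12  ]
[249.9, 98.8, 58.9, 61.5, 2841.0] [0.6081 0.1084 0.12  ]
[107.4, 162.5, 199.0, 227.0, 35477.0] [0.5337 0.0766 0.12  ]
[198.0, 33.6, 61.9, 68.8, 3346.5] [0.5839 0.1376 0.12  ]
```

View pics/look2.png

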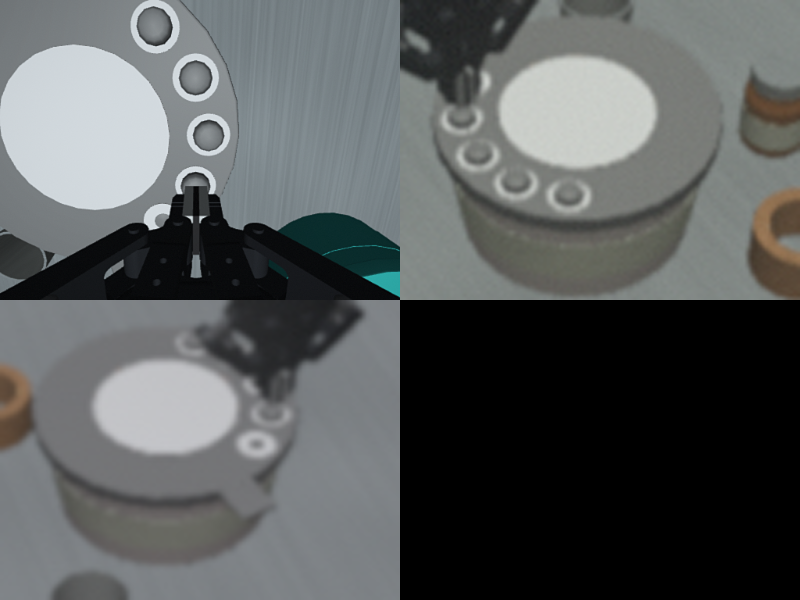

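In the side view (257,444), stud 1 is now flat in its ring. The ring positions match the earlier ones, so the tub hasn't moved. Stud 2 is next.

Emit:
{"api": "play_rows", "payload": {"deltas": [[0,0,0,0,0,0.006,0],[0,0,0,0,0,0.012,0],[0,0,0,0,0,0.015,0],[0,0,0,0,0,0.0175,0],[0,0,0,0,0,0.0195,0],[0,0,0,0,0,0.021,0],[0,0,0,0,0,0.022,0],[0,0,0,0,0,0.022,0],[0,0,0,0,0,0.022,0]]}}

```text
t: 5.5
eef_pos: [0.6081, 0.0354, 0.121]
tcp_rot: [2.22, 2.218, 0.004]
force: [-3.7, 0.2, 4.8]
gripper_width: -0.0
```

Emit:
{"api": "play_rows", "payload": {"deltas": [[0,0,0,0,0,-0.01,0],[0,0,0,0,0,-0.02,0],[0,0,0,0.018,0.004,-0.022,0],[0,0,0,0.037,0.0085,-0.022,0],[0,0,0,0.037,0.0085,-0.022,0],[0,0,0,0.037,0.0085,-0.022,0]]}}

```text
t: 6.25
eef_pos: [0.6162, 0.0727, 0.1425]
tcp_rot: [2.219, 2.22, 0.003]
force: [-0.1, -0.5, 0.5]
gripper_width: -0.003
```

```bash
python3 look.py 3
```

```text
6.25 [0.6162 0.0727 0.1425] [2.219 2.22  0.003] [-0.1  -0.51  0.52]
[249.9, 235.4, 40.6, 48.6, 580.0] [0.6166 0.072  0.12  ]
[233.6, 172.7, 53.6, 55.5, 2333.5] [0.6081 0.108  0.12  ]
[98.5, 226.1, 175.7, 204.5, 27921.5] [0.5326 0.0778 0.12  ]
[184.4, 115.8, 57.2, 61.1, 2745.0] [0.5839 0.1373 0.12  ]
```

View pics/look3.png

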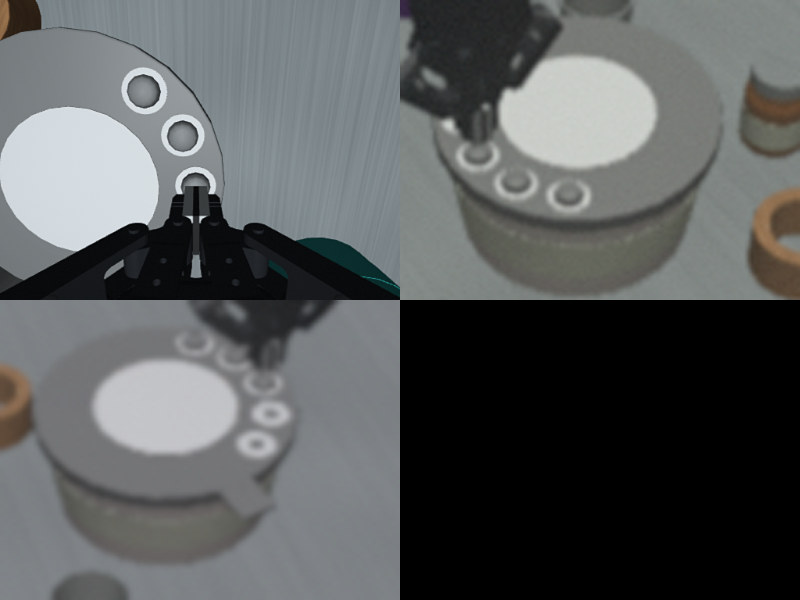

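In the side view, studs 1 and 2 are down (257,444 and 271,414) and the tub is in place. Pressing stud 3.

Emit:
{"api": "play_rows", "payload": {"deltas": [[0,0,0,0,0,0.006,0],[0,0,0,0,0,0.012,0],[0,0,0,0,0,0.015,0],[0,0,0,0,0,0.0175,0],[0,0,0,0,0,0.0195,0],[0,0,0,0,0,0.021,0],[0,0,0,0,0,0.022,0],[0,0,0,0,0,0.022,0],[0,0,0,0,0,0.022,0]]}}

```text
t: 7.52
eef_pos: [0.6164, 0.0719, 0.121]
tcp_rot: [2.22, 2.218, 0.003]
force: [-3.8, -0.9, 5.7]
gripper_width: -0.001
```

Emit:
{"api": "play_rows", "payload": {"deltas": [[0,0,0,0,0,-0.01,0],[0,0,0,0,0,-0.02,0],[0,0,0,0.018,-0.004,-0.022,0],[0,0,0,0.037,-0.0085,-0.022,0],[0,0,0,0.037,-0.0085,-0.022,0],[0,0,0,0.037,-0.0085,-0.022,0]]}}

```text
t: 8.28
eef_pos: [0.6076, 0.1093, 0.1426]
tcp_rot: [2.219, 2.219, 0.002]
force: [0.5, -0.5, -0.1]
gripper_width: 0.007
```

```bash
python3 look.py 4
```

```text
8.275 [0.6076 0.1093 0.1426] [2.219e+00 2.219e+00 2.000e-03] [ 0.52 -0.46 -0.1 ]
[250.0, 235.4, 40.6, 48.9, 592.5] [0.6081 0.1085 0.12  ]
[110.7, 266.7, 118.2, 192.8, 15962.0] [0.5275 0.089  0.12  ]
[205.7, 175.3, 61.8, 94.6, 3547.5] [0.5847 0.1432 0.12  ]
```

View pics/look4.png

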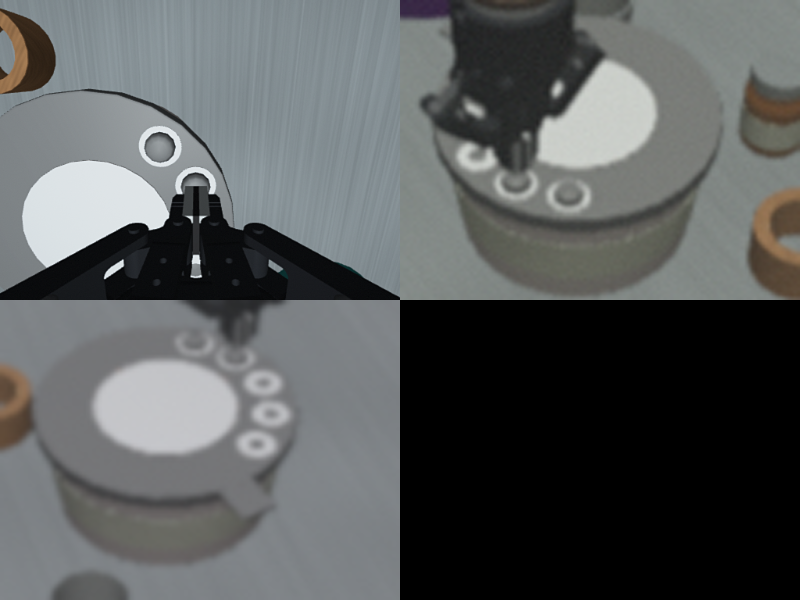

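Stud 3 is down as well (side view 263,382). Pressing stud 4.

Emit:
{"api": "play_rows", "payload": {"deltas": [[0,0,0,0,0,0.006,0],[0,0,0,0,0,0.012,0],[0,0,0,0,0,0.015,0],[0,0,0,0,0,0.0175,0],[0,0,0,0,0,0.0195,0],[0,0,0,0,0,0.021,0],[0,0,0,0,0,0.022,0],[0,0,0,0,0,0.022,0],[0,0,0,0,0,0.022,0]]}}

```text
t: 9.55
eef_pos: [0.608, 0.1085, 0.121]
tcp_rot: [2.22, 2.217, 0.003]
force: [-4.1, -0.6, 5.9]
gripper_width: 0.002
```

Emit:
{"api": "play_rows", "payload": {"deltas": [[0,0,0,0,0,-0.01,0],[0,0,0,0,0,-0.02,0],[0,0,0,0.015,-0.012,-0.022,0],[0,0,0,0.0295,-0.024,-0.022,0],[0,0,0,0.0295,-0.024,-0.022,0],[0,0,0,0.0295,-0.024,-0.022,0]]}}

```text
t: 10.3
eef_pos: [0.5837, 0.1383, 0.1427]
tcp_rot: [2.22, 2.218, 0.002]
force: [0.6, -0.8, -0.4]
gripper_width: -0.0
```

```bash
python3 look.py 5
```

```text
10.3 [0.5837 0.1383 0.1427] [2.220e+00 2.218e+00 2.000e-03] [ 0.57 -0.83 -0.39]
[497.7, 220.7, 153.0, 336.9, 17.5] [0.7216 0.146  0.12  ]
[300.7, 275.8, 23.4, 39.4, 604.0] [0.6138 0.1117 0.12  ]
[139.5, 286.2, 54.7, 151.8, 4973.0] [0.5189 0.105  0.12  ]
[206.3, 216.8, 76.2, 145.3, 7104.0] [0.5602 0.1487 0.12  ]
```

View pics/look5.png

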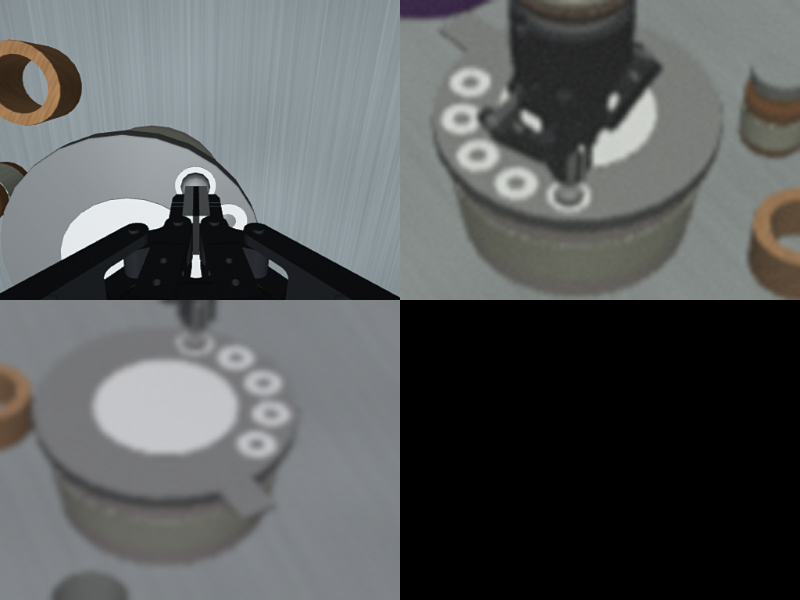

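Studs 1–4 are down in both the scene and side views. Stud 5 is still up under the fingertips, so I'll press it.

Emit:
{"api": "play_rows", "payload": {"deltas": [[0,0,0,0,0,0.006,0],[0,0,0,0,0,0.012,0],[0,0,0,0,0,0.015,0],[0,0,0,0,0,0.0175,0],[0,0,0,0,0,0.0195,0],[0,0,0,0,0,0.021,0],[0,0,0,0,0,0.022,0],[0,0,0,0,0,0.0225,0],[0,0,0,0,0,0.0225,0]]}}

```text
t: 11.58
eef_pos: [0.5843, 0.1377, 0.121]
tcp_rot: [2.221, 2.217, 0.003]
force: [-5.0, -0.8, 8.1]
gripper_width: -0.002
```

Emit:
{"api": "play_rows", "payload": {"deltas": [[0,0,0,0,0,-0.01,0],[0,0,0,0,0,-0.03,0],[0,0,0,0,0,-0.06,0],[0,0,0,0,0,-0.09,0],[0,0,0,0,0,-0.12,0],[0,0,0,0,0,-0.12,0],[0,0,0,0,0,-0.12,0]]}}

```text
t: 12.45
eef_pos: [0.5837, 0.1379, 0.2407]
tcp_rot: [2.221, 2.217, 0.002]
force: [0.1, -0.9, -0.0]
gripper_width: 0.002
```

```bash
python3 look.py 6
```

```text
12.45 [0.5837 0.1379 0.2407] [2.221e+00 2.217e+00 2.000e-03] [ 0.13 -0.88 -0.05]
[289.4, 256.5, 23.1, 29.1, 375.0] [0.62   0.0715 0.12  ]
[277.3, 219.9, 30.7, 33.5, 805.0] [0.6082 0.1074 0.12  ]
[199.6, 212.9, 119.5, 167.2, 12589.5] [0.5402 0.1142 0.12  ]
```

View pics/look6.png

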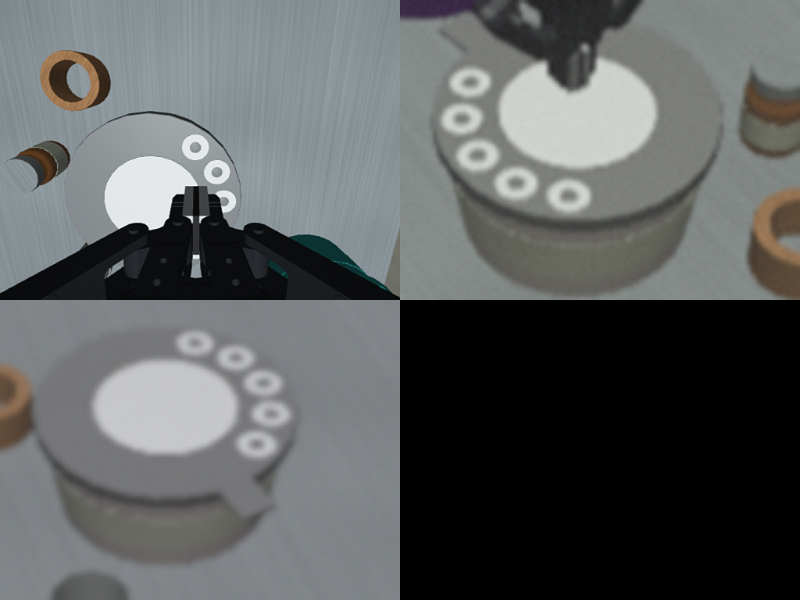

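All five studs are down in both the scene and side views. The tub hasn't moved and the arm is clear of it.

```bash
python3 -c "
from cell import env
print(env.job_done())"
```

```text
the job is handed in; nothing more can be done
None
```

I pressed all five snap studs on the white tub with its grey lid, in order from the tongue, using closed fingertips, and handed the job in at about 12.6 s. No verdict was reported.

- **Studs:** for each one the fingertips went down to 121 mm, which is the fully-down height. The force readings at the end of each press were 3.6 to 8.1 N vertically, far below the 50 N limit. In the last scene and side pictures all five studs lie flat in their rings.
- **Staying near the lid:** between studs the fingertips rose only about 23 mm above the lid.
- **Tub and other things:** the lid rings stayed within about 1 mm of where I first measured them, and the tub looks upright. The jar, cup and cardboard ring look unmoved in the pictures, but I did not measure their positions.
- **Disagreements:** the wrist and scene cameras differed by about 2 mm on the stud positions, which is within the calibration tolerance. The first press on stud 1 stopped about 2 mm short, so I pressed it again without lifting.

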